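# Close up a drained solder pot

### The job

The solder pot has been drained and is cold. Shut its drain plug: push the torque wrench's handle down until its breakaway joint gives, stop there without bending the joint on to its stop, and let it spring straight. Stow all the empty drain pans as one set in the drip tray, each standing flat inside the next larger one, with the handles fanned out so that each can be taken hold of on its own; leave the other things on the bench where they are.

Things in the scene. Friction and masses are not known exactly. Their poses are not given: they have to be found in the camera images.
- drain_plug (a joint): angle of the drain plug and the head of the torque wrench on it, rad: 0 = slack, with the wrench pointing 0.70 rad above level; grows as the wrench is pushed down (tightening, clockwise seen from the robot) up to 0.75, where the plug is seated hard and the wrench lies 0.05 rad below level. It turns stiffly (about 3 N at the grip) and stays where it is left
- wrench (a joint): bend of the wrench's breakaway joint, rad: 0 = straight. It stays straight until the plug is seated and the grip is pushed with about 11 N; then it gives, the handle kinking further downward with little more force (16 N or so at the end), to a stop at 0.32. It springs straight when let go
- wrench_push (a point): middle of the upper side of the wrench's black ribbed grip, where it is pushed down: 175 mm from the plug's axis. Wrench: steel head on the drain plug in front of the solder pot, breakaway pivot 50 mm from the axis, handle 212 mm from the axis to its end and pointing to the robot's right (the pot's -y), grip 80 mm long, 26 mm wide and thick
- plug_axis (a point): centre of the drain plug, 85 mm above the bench: the wrench swings about this point's x axis, in an upright plane. The fixed bench solder pot behind it (grey housing 200 x 180 mm, dark crucible on top, 140 mm high in all) has the same axes; its front face is 60 mm beyond this point along +x, its middle 160 mm along +x and 50 mm along +y
- drip_tray: shallow aluminium drip tray, 200 x 200 mm, 3 mm floor, rim 14 mm high and 3 mm thick, fixed to the bench. Origin at the centre of its underside
- pan130: steel pan, 130 mm across the rim (122 at the base), 45 deep, 260 g; None if not here today. Origin: centre of the underside, z up. Walls 2.5 mm, floor 3 mm: the next smaller has 7.5 mm to spare all round. Handle along its own +x: flat-sided bar 14 wide, 10 thick, just above the rim, 63 to 145 mm from the axis, centreline 54 rising to 65 mm above the underside
- pan130_grip (a point): point on the centreline of that pan's handle where it is well gripped: 110 mm out from the pan's axis and 60 mm above its underside
- pan110: steel pan, 110 mm across the rim (102 at the base), 45 deep, 210 g; None if not here today. Origin: centre of the underside, z up. Walls 2.5 mm, floor 3 mm: the next smaller has 7.5 mm to spare all round. Handle along its own +x: flat-sided bar 14 wide, 10 thick, just above the rim, 53 to 135 mm from the axis, centreline 54 rising to 65 mm above the underside
- pan110_grip (a point): point on the centreline of that pan's handle where it is well gripped: 100 mm out from the pan's axis and 60 mm above its underside
- pan90: steel pan, 90 mm across the rim (82 at the base), 45 deep, 160 g; None if not here today. Origin: centre of the underside, z up. Walls 2.5 mm, floor 3 mm: the next smaller has 7.5 mm to spare all round. Handle along its own +x: flat-sided bar 14 wide, 10 thick, just above the rim, 43 to 125 mm from the axis, centreline 54 rising to 65 mm above the underside
- pan90_grip (a point): point on the centreline of that pan's handle where it is well gripped: 90 mm out from the pan's axis and 60 mm above its underside
- pan70: steel pan, 70 mm across the rim (62 at the base), 45 deep, 120 g; None if not here today. Origin: centre of the underside, z up. Walls 2.5 mm, floor 3 mm: the next smaller has 7.5 mm to spare all round. Handle along its own +x: flat-sided bar 14 wide, 10 thick, just above the rim, 33 to 115 mm from the axis, centreline 54 rising to 65 mm above the underside
- pan70_grip (a point): point on the centreline of that pan's handle where it is well gripped: 80 mm out from the pan's axis and 60 mm above its underside
- flux_bottle: white flux bottle, 52 mm across and 115 mm tall; a bystander. Origin at the centre of its foot
- solder_reel: black reel of solder wire standing on its flange, 64 mm across, 46 mm high; a bystander
- flux_brush: flux brush lying flat, 160 mm long, between the tray and the left-hand pans; a bystander
- tweezers: steel tweezers lying flat, 120 mm long, 10 mm high, between the tray and the right-hand pans; a bystander

How it is judged:
On the way:
1. the plug is seated and the wrench's breakaway joint gives (bend over 0.08 rad) (value of joint drain_plug above 0.7 rad and value of joint wrench above 0.08 rad), for 0.1 s.
At the end, for the whole second after the job is handed in: Plug still seated (over 0.70 rad), wrench straight (under 0.04 rad). All pans present stand in the drip tray as one nest, at rest, level within 4 degrees, each down inside every larger one; every handle's grip point is 30 mm or more to the side of every other handle's centreline (value of joint drain_plug above 0.7 rad and value of joint wrench below 0.04 rad and horizontal distance between each of pan130, pan110, pan90, pan70 and drip_tray below 0.085 m and z of pan130 in the frame of drip_tray between 0.001 and 0.017 m and angle between each of pan130, pan110, pan90, pan70's own z axis and vertical below 0.07 rad and linear speed of each of pan130, pan110, pan90, pan70 below 0.02 m/s and z of pan110 in the frame of drip_tray between 0.001 and 0.017 m and z of pan90 in the frame of drip_tray between 0.001 and 0.017 m and z of pan70 in the frame of drip_tray between 0.001 and 0.017 m and horizontal distance between pan130 and pan110 below 0.011 m and z of each of pan110, pan90, pan70 in the frame of pan130 above 0.001 m and (y of pan130_grip in the frame of pan110 above 0.03 m or y of pan130_grip in the frame of pan110 below -0.03 m or x of pan130_grip in the frame of pan110 below 0 m) and (y of pan110_grip in the frame of pan130 above 0.03 m or y of pan110_grip in the frame of pan130 below -0.03 m or x of pan110_grip in the frame of pan130 below 0 m) and horizontal distance between pan130 and pan90 below 0.021 m and (y of pan130_grip in the frame of pan90 above 0.03 m or y of pan130_grip in the frame of pan90 below -0.03 m or x of pan130_grip in the frame of pan90 below 0 m) and (y of pan90_grip in the frame of pan130 above 0.03 m or y of pan90_grip in the frame of pan130 below -0.03 m or x of pan90_grip in the frame of pan130 below 0 m) and horizontal distance between pan130 and pan70 below 0.031 m and (y of pan130_grip in the frame of pan70 above 0.03 m or y of pan130_grip in the frame of pan70 below -0.03 m or x of pan130_grip in the frame of pan70 below 0 m) and (y of pan70_grip in the frame of pan130 above 0.03 m or y of pan70_grip in the frame of pan130 below -0.03 m or x of pan70_grip in the frame of pan130 below 0 m) and horizontal distance between pan110 and pan90 below 0.011 m and z of each of pan90, pan70 in the frame of pan110 above 0.001 m and (y of pan110_grip in the frame of pan90 above 0.03 m or y of pan110_grip in the frame of pan90 below -0.03 m or x of pan110_grip in the frame of pan90 below 0 m) and (y of pan90_grip in the frame of pan110 above 0.03 m or y of pan90_grip in the frame of pan110 below -0.03 m or x of pan90_grip in the frame of pan110 below 0 m) and horizontal distance between pan110 and pan70 below 0.021 m and (y of pan110_grip in the frame of pan70 above 0.03 m or y of pan110_grip in the frame of pan70 below -0.03 m or x of pan110_grip in the frame of pan70 below 0 m) and (y of pan70_grip in the frame of pan110 above 0.03 m or y of pan70_grip in the frame of pan110 below -0.03 m or x of pan70_grip in the frame of pan110 below 0 m) and horizontal distance between pan90 and pan70 below 0.011 m and z of pan70 in the frame of pan90 above 0.001 m and (y of pan90_grip in the frame of pan70 above 0.03 m or y of pan90_grip in the frame of pan70 below -0.03 m or x of pan90_grip in the frame of pan70 below 0 m) and (y of pan70_grip in the frame of pan90 above 0.03 m or y of pan70_grip in the frame of pan90 below -0.03 m or x of pan70_grip in the frame of pan90 below 0 m)); the robot touches nothing.
It fails at once if the breakaway joint is bent on towards its stop (over 0.26 rad) (value of joint wrench above 0.26 rad).
It fails at once if a bystander is moved more than 4 cm (distance of any of flux_bottle, solder_reel, flux_brush, tweezers from where it was at the start of the episode above 0.04 m).
Of pan130, pan110, pan90, pan70 only 3 to 4 are there at a start; the rules pass over those that are not, and their reading is None.
At some moment in a run one of pan130, pan110, pan90, pan70 may be knocked a few centimetres aside while the robot is not near it.
It also fails if it takes over 210 s, if anything falls off the work surface, if the arm or the gripper's body presses on something with over 40 N, if the wrist force passes 120 N, or if a joint passes its speed limit or range.

### The arm

A 6-joint arm with a two-finger parallel gripper is mounted at the origin on the work surface. World frame = base frame: x ahead of the robot, y to its left, z up, the work surface at z = 0. Lengths are in m, angles in rad, forces in N, time in s.
With the tool pointing down it reaches from about 0.35 to 0.775 m from the base axis. Payload 7.3 kg.
Tool frame: the origin (TCP) lies midway between the tips of the shut fingers; the grasp point (between the pads) lies 19 mm behind it; z points along the fingers, y is the line along which they close (so a half turn about z gives the same grasp; the last joint's range is limited). The gripper opens to 92 mm and grips with 3 to 60 N. Pads are 19 mm wide; open, the fingers measure 130 mm over their backs; the gripper's body (75 mm by 190 mm) begins 47 mm behind the grasp point.
Start: joints at [0.988, 0.342, 1.524, -0, 1.275, -0.146], TCP at [0.222, 0.476, 0.227] pointing down, gripper open.
Joint ranges: [-2.53, 2.53], [-0.77, 2.02], [0.04, 2.7], [-1, 4.14], [0.28, 2.66], [-3.11, 3.11]. Speed limits (rad/s): [2.57, 2.57, 3.14, 3.14, 3.14, 3.14].

### API

Orientations are given as a 3x3 rotation matrix whose columns are the frame's x, y, z axes.
In Python, from station import r gives the robot as it stands.
- The arm moves only by the shell command python3 drive.py 'ROWS'. ROWS is rows parted by semicolons, their numbers by spaces, 1 to 12 of them, each of 5 numbers: the opening from 0.0 (shut) to 1.0 (fully open), then dx, dy, dz in m, then a turn about the tool's z in rad; each row is the pose to reach, as a shift and turn from the pose commanded when the command began, along the tool's axes at that moment; what a row does not reach only later rows make up. A row lasts 1/8 s, in which the tool goes at most 0.0625 m and 0.188 rad, less where a joint would pass 70% of its speed; a pose out of reach is approached as far as the arm can. The fingers move at their own pace and stop on an object; the grip force is fixed at half the most. Time passes only in rows, so rows that do not move let the fingers close. It prints the time, the measured TCP pose, the force, the opening and the grip force at its end.
- r.observe(): the state, without advancing time (a new reading comes with each control period).
- r.grab_frame(name): name is "scene" or "top"; returns the picture (400x640x3 uint8, red, green, blue); there is no depth.
- r.camera_model(name): a dict with "intrinsics" (3x3 intrinsics, pixels), "cam_to_world" (4x4, takes a point from camera to world coordinates). Camera axes: x right, y down, z forward; pixel columns grow to the right and rows downward; lengths in m; the calibration is good to about 2 mm. A picture is of the moment at which its call begins. camera_model takes no time and is no camera call.
- r.finish_job(): hands the job in; it is judged then, once.
The state is a dict: "t": time; "joint_pos": joint angles; "joint_vel": joint speeds; "joint_torque": joint torques, N m; "tcp_pos": TCP position; "tcp_rot": TCP orientation; "contact_force": force on the tool from outside, world axes, zero at the start; "moment": the same for the moment, N m; "width": opening from 0.0 (shut) to 1.0 (fully open); "finger_force": force on a finger pad.
Only numpy, scipy, OpenCV 4.12 (cv2) and the standard library are available. Lean on these libraries where they do the work, as an engineer would, in place of code of your own. Each camera call takes 0.05 s, during which the arm holds its last target. There are 200 camera calls.

## Working session

There is one attempt and no reset: what is moved stays moved. The work goes in short steps, Python scripts to look and compute and a shell command to move; the robot and the scene stay as the last step left them, time stands still between calls to the robot, and variables do not carry over. Pictures are saved under pics/ and viewed, at most 17 in all, crops included, and the job is handed in when it is done.

```bash
ls; mkdir -p pics
python3 - <<'E'
from station import r
import cv2,numpy as np
np.set_printoptions(precision=4,suppress=True)
for n in("scene","top"):
    f=r.grab_frame(n); cv2.imwrite(f"pics/{n}0.png",f[:,:,::-1]); m=r.camera_model(n); print(n,m["intrinsics"],m["cam_to_world"])
o=r.observe(); print(o["t"],o["tcp_pos"],o["tcp_rot"],o["width"])
E
```

```text
drive.py
pics
station.py
scene [[401.3447   0.     318.6778]
 [  0.     401.3447 203.6974]
 [  0.       0.       1.    ]] [[-0.4995  0.4616 -0.7331  1.2871]
 [ 0.8663  0.2773 -0.4156  0.4439]
 [ 0.0114 -0.8426 -0.5384  0.7154]
 [ 0.      0.      0.      1.    ]]
top [[422.573    0.     316.9223]
 [  0.     422.573  195.1492]
 [  0.       0.       1.    ]] [[ 0.0206 -0.9932  0.1149  0.4097]
 [-0.9997 -0.019   0.0154 -0.0233]
 [-0.0131 -0.1152 -0.9933  1.2618]
 [ 0.      0.      0.      1.    ]]
0.1 [0.2219 0.4754 0.2261] [[-0.9061  0.4231 -0.0008]
 [ 0.4231  0.9061 -0.0011]
 [ 0.0002 -0.0013 -1.    ]] 1.002385038975145
```

View pics/top0.png

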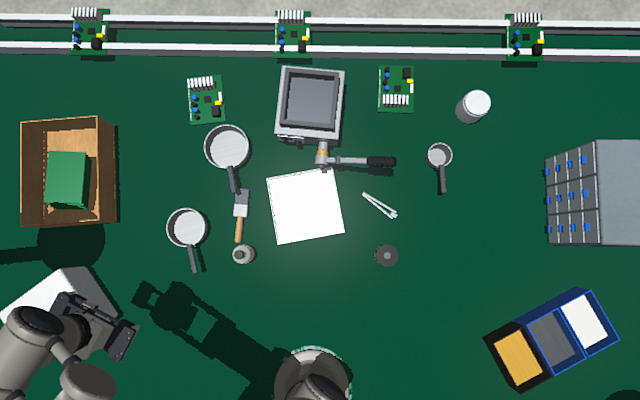

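View pics/scene0.png

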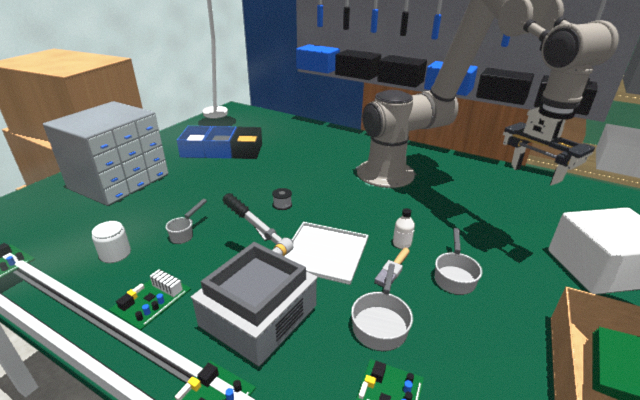

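Top view: three pans with rims near (227,147), (187,227) and (440,155). The tray is at (305,205), the wrench head at (322,155) and the grip at (381,161). The scene view shows the wrench raised, with the bottle and brush left of the tray and the tweezers and reel right of it.

```bash
cat > h.py <<'E'
from station import r
import cv2,numpy as np
from scipy.optimize import least_squares
np.set_printoptions(precision=4,suppress=True)
def cast(name,px,z):
    m=r.camera_model(name);K=m["intrinsics"];T=m["cam_to_world"]
    px=np.atleast_2d(px).astype(float)
    d=np.c_[px,np.ones(len(px))]@np.linalg.inv(K).T@T[:3,:3].T
    return T[:3,3]+d*((z-T[2,3])/d[:,2])[:,None]
def proj(name,P):
    m=r.camera_model(name);T=m["cam_to_world"]
    q=(np.atleast_2d(P)-T[:3,3])@T[:3,:3]@m["intrinsics"].T
    return q[:,:2]/q[:,2:]
def mask(f):
    h=cv2.cvtColor(f,cv2.COLOR_RGB2HSV)
    return (((h[...,1]<90)&(h[...,2]>25))*255).astype(np.uint8)
def pan(f,box,zb=0.,R=None):
    "box x0,y0,x1,y1; rim fitted on the side away from the camera's foot, handle from the residue"
    x0,y0,x1,y1=box
    m=np.zeros(f.shape[:2],np.uint8); m[y0:y1,x0:x1]=mask(f)[y0:y1,x0:x1]
    b=cv2.morphologyEx(m,cv2.MORPH_CLOSE,np.ones((5,5)))
    body=cv2.morphologyEx(b,cv2.MORPH_OPEN,cv2.getStructuringElement(2,(11,11)))
    c=max(cv2.findContours(body,0,1)[0],key=cv2.contourArea)
    hull=cv2.convexHull(c)
    C=r.camera_model("top")["cam_to_world"][:3,3]
    p=cast("top",c[:,0],zb+.045)[:,:2]; m0=p.mean(0); u=(m0-C[:2])/np.linalg.norm(m0-C[:2])
    hp=m.copy(); hp[cv2.dilate(body,np.ones((5,5)))>0]=0
    n,l,s,ce=cv2.connectedComponentsWithStats(hp); k=1+np.argmax(s[1:,4])
    g=cast("top",ce[k],zb+.06)[0,:2]
    hv=(g-m0)/np.linalg.norm(g-m0)
    q=p-m0; qn=q/np.linalg.norm(q,axis=1)[:,None]
    sel=p[(qn@u>-.1)&(qn@hv<.85)]
    if len(sel)<8: sel=p
    s=least_squares(lambda v:np.hypot(*(sel-v[:2]).T)-v[2],[*m0,.05],loss='soft_l1',f_scale=.002)
    ce_,Rr=s.x[:2],s.x[2]
    ys,xs=np.nonzero(l==k); a=cast("top",np.c_[xs,ys],zb+.06)[:,:2]
    d=np.linalg.norm(a-ce_,axis=1); w=a[d>0]-ce_
    ang=np.arctan2(*(w.mean(0)[::-1]))
    print("pan c",ce_,"R",round(Rr,4),"n",len(sel),"handle ang",round(ang,3),"r range",d.min().round(3),d.max().round(3))
    return ce_,Rr,ang
E
python3 - <<'E'
from h import *
f=cv2.imread("pics/top0.png")[:,:,::-1].copy()
for b in((198,118,255,194),(160,200,210,277),(422,138,458,198)): pan(f,b)
m=mask(f)
# tray
h=((f.min(2)>200)*255).astype(np.uint8); t=np.zeros_like(h); t[165:250,260:352]=h[165:250,260:352]
c=max(cv2.findContours(t,0,1)[0],key=cv2.contourArea); bx=cv2.boxPoints(cv2.minAreaRect(c)); P=cast("top",bx,.014)
print("tray",P[:,:2],P.mean(0),np.linalg.norm(np.diff(P,axis=0),axis=1))
# grip (dark)
g=f[150:172,355:405]; ys,xs=np.nonzero((g.max(2)<60)); 
print("grip px",xs.min()+355,xs.max()+355,xs.mean()+355,ys.mean()+150,len(xs))
cv2.imwrite("pics/c1.png",cv2.resize(f[60:260,160:460][:,:,::-1],(800,533),interpolation=2))
E
```

```text
pan c [0.6918 0.2667] R 0.0662 n 70 handle ang -2.697 r range 0.141 0.16
pan c [0.4512 0.3748] R 0.0554 n 55 handle ang -2.83 r range 0.068 0.135
pan c [ 0.6768 -0.3599] R 0.0365 n 38 handle ang -3.099 r range 0.054 0.113
tray [[ 0.6027  0.1524]
 [ 0.644  -0.048 ]
 [ 0.4468 -0.0871]
 [ 0.4066  0.1096]] [0.525  0.0317 0.014 ] [0.2046 0.201  0.2008]
grip px 355 396 378.44111349036405 164.11563169164882 467
```

View pics/c1.png

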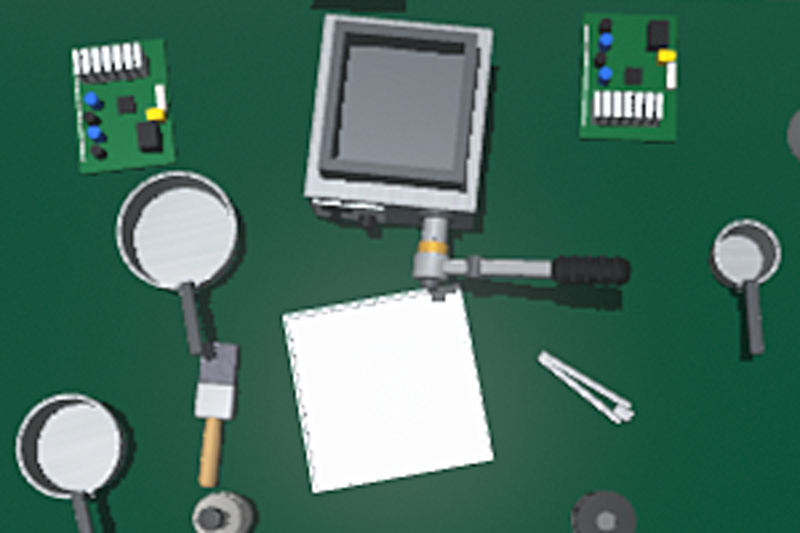

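```bash
python3 - <<'E'
from h import *
U=lambda p:np.array(p)*.375+[160,60]
a=cast("top",U((184,285)),.054)[0];b=cast("top",U((197,352)),.066)[0]
c=np.array([.6918,.2667]); print("130 handle",a,b,np.arctan2(*(b-a)[1::-1]),np.linalg.norm(a[:2]-c),np.linalg.norm(b[:2]-c),np.arctan2(*(b[:2]-c)[::-1]))
print("110 edge-handle start check");
print("grip",cast("top",U([(590,270),(552,270),(628,270)]),.198), "z ends",cast("top",U((552,270)),.172),cast("top",U((628,270)),.222))
print("head",cast("top",U((432,262)),.09))
print("housing front", cast("top",U([(305,195),(475,213)]),.11),"left",cast("top",U([(325,15),(493,28)]),.11))
print("bottle",cast("top",[243,253],.05),"scene check grip px",)
# scene: grip dark
f=cv2.imread("pics/scene0.png")[:,:,::-1]; g=f[190:222,220:255]; ys,xs=np.nonzero(g.max(2)<60); print(xs.mean()+220,ys.mean()+190,len(xs), "predicted",proj("scene",[*cast("top",U((590,270)),.198)]))
o=r.observe();print(o["joint_pos"])
E
python3 - <<'E'
from h import *
U=lambda p:np.array(p)*.375+[160,60]
for z in np.arange(.12,.20,.01):
    p=cast("top",U((590,270)),z)[0]; print(z.round(3),p,proj("scene",p))
cv2.imwrite("pics/c2.png",cv2.resize(cv2.imread("pics/scene0.png")[180:270,200:320],(800,600),interpolation=2))
E
```

```text
0.12 [ 0.6386 -0.1799  0.12  ] [[233.7411 214.8658]]
0.13 [ 0.6366 -0.1786  0.13  ] [[234.2587 211.4866]]
0.14 [ 0.6346 -0.1772  0.14  ] [[234.7807 208.0785]]
0.15 [ 0.6326 -0.1758  0.15  ] [[235.3073 204.641 ]]
0.16 [ 0.6306 -0.1744  0.16  ] [[235.8384 201.1738]]
0.17 [ 0.6286 -0.1731  0.17  ] [[236.3741 197.6765]]
0.18 [ 0.6266 -0.1717  0.18  ] [[236.9144 194.1488]]
0.19 [ 0.6246 -0.1703  0.19  ] [[237.4596 190.5901]]
0.2 [ 0.6226 -0.1689  0.2   ] [[238.0095 187.0001]]
```

View pics/c2.png

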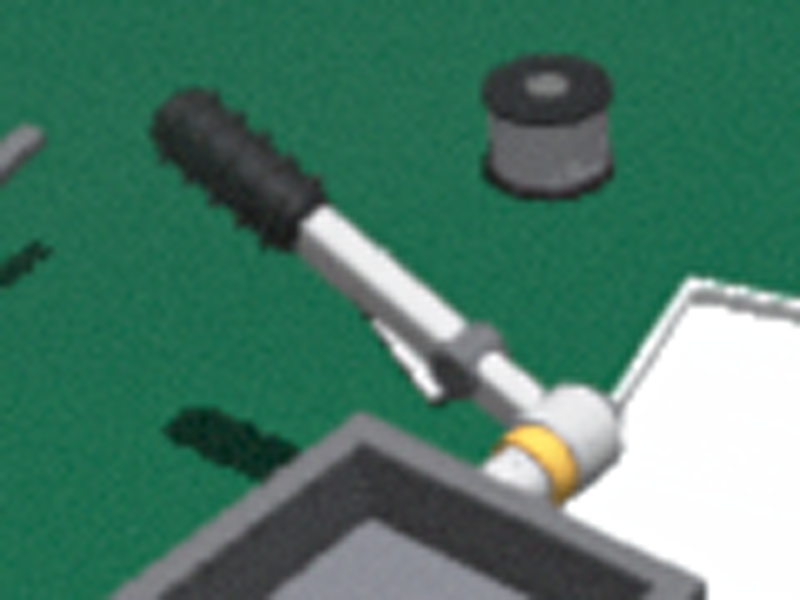

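Scene crop: the grip centre is at px (236,205). Triangulated with the top view, that is (0.633, -0.176, 0.149), so the plug is already about 0.33 rad in. The radius and height agree with the plug axis near (0.649, -0.015). Next I go above the grip.

```bash
R='-0.652 -0.424 0.036 1.12'; python3 drive.py '0 -0.3 -0.2 0 0.5; 0 -0.3 -0.2 0 0.5; 0 -0.3 -0.2 0 0.5; 0 -0.3 -0.2 0 0.5; 0 -0.3 -0.2 0 0.5; 0 -0.3 -0.2 0 0.5; 0 -0.652 -0.424 0 1.12; 0 -0.652 -0.424 0 1.12; 0 -0.652 -0.424 0 1.12; 0 -0.652 -0.424 0 1.12; 0 -0.652 -0.424 0 1.12; 0 -0.652 -0.424 0.02 1.12'; python3 -c "
from h import *
o=r.observe();print(o['t'],o['tcp_pos'],o['tcp_rot'],o['joint_pos'],o['contact_force'])"
```

```text
t: 1.6
tcp_pos: [0.6114, -0.1498, 0.2153]
tcp_rot: [[-0.014, 1.0, 0.002], [1.0, 0.014, -0.0], [-0.0, 0.002, -1.0]]
contact_force: [-0.1, 0.2, 0.6]
width: 0.005
finger_force: 0.0
1.6 [ 0.6114 -0.1498  0.2153] [[-0.0137  0.9999  0.0015]
 [ 0.9999  0.0137 -0.0003]
 [-0.0003  0.0015 -1.    ]] [-0.3621  0.5442  1.231   0.0003  1.3649 -0.3758] [-0.0941  0.1522  0.5532]
```

```bash
python3 drive.py '0 -0.03 0.02 0.025 0; 0 -0.03 0.02 0.025 0; 0 -0.03 0.02 0.025 0; 0 -0.03 0.02 0.025 0'
```

```text
t: 2.1
tcp_pos: [0.6307, -0.1763, 0.1913]
tcp_rot: [[-0.015, 1.0, 0.002], [1.0, 0.015, -0.0], [-0.0, 0.002, -1.0]]
contact_force: [-0.2, 0.9, 0.2]
width: 0.005
finger_force: 0.0
```

```bash
python3 drive.py '0 -0.01 0.002 0.01 0; 0 -0.01 0.002 0.02 0; 0 -0.01 0.002 0.03 0; 0 -0.01 0.002 0.04 0; 0 -0.01 0.002 0.05 0; 0 -0.01 0.002 0.06 0; 0 -0.01 0.002 0.07 0; 0 -0.01 0.002 0.08 0; 0 -0.01 0.002 0.088 0; 0 -0.01 0.002 0.088 0'; python3 drive.py '0 0 0 0.006 0; 0 0 0 0.006 0'; python3 drive.py '0 0 0 0.004 0; 0 0 0 0.004 0'
```

```text
t: 3.35
tcp_pos: [0.6322, -0.1868, 0.1007]
tcp_rot: [[-0.014, 1.0, -0.002], [1.0, 0.014, 0.002], [0.002, -0.002, -1.0]]
contact_force: [-0.0, -0.0, -0.7]
width: 0.003
finger_force: 0.0
t: 3.6
tcp_pos: [0.6325, -0.1871, 0.0955]
tcp_rot: [[-0.014, 1.0, -0.001], [1.0, 0.014, 0.001], [0.001, -0.001, -1.0]]
contact_force: [0.0, -0.3, 0.6]
width: 0.008
finger_force: 0.0
t: 3.85
tcp_pos: [0.6327, -0.1873, 0.0917]
tcp_rot: [[-0.014, 1.0, -0.0], [1.0, 0.014, 0.0], [0.0, -0.0, -1.0]]
contact_force: [0.4, -0.2, 1.1]
width: 0.005
finger_force: 0.2
```

Run:
```python
from h import *
f=r.grab_frame("scene"); cv2.imwrite("pics/c3.png",cv2.resize(f[140:290,190:390][:,:,::-1],(800,600),interpolation=2))
```

```text
(no output)
```

View pics/c3.png

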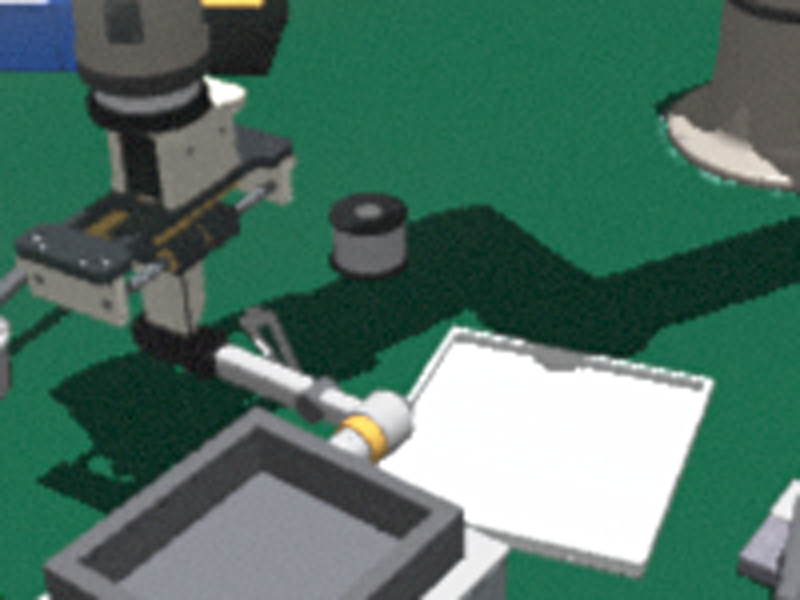

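The picture shows the closed fingertips resting on the grip at crop (180,340), with the handle nearly level. I keep pushing in small steps.

```bash
python3 drive.py '0 0 0 0.004 0; 0 0 0 0.004 0'; python3 drive.py '0 0 0 0.004 0; 0 0 0 0.004 0';python3 drive.py '0 0 0 0.004 0; 0 0 0 0.004 0'
```

```text
t: 4.15
tcp_pos: [0.633, -0.1874, 0.0883]
tcp_rot: [[-0.014, 1.0, 0.001], [1.0, 0.014, -0.0], [-0.0, 0.001, -1.0]]
contact_force: [-0.4, 0.3, 4.3]
width: 0.008
finger_force: 2.0
t: 4.4
tcp_pos: [0.6334, -0.1875, 0.0857]
tcp_rot: [[-0.014, 1.0, 0.002], [1.0, 0.014, -0.001], [-0.001, 0.002, -1.0]]
contact_force: [-3.3, 0.6, 12.2]
width: -0.0
finger_force: 6.1
t: 4.65
tcp_pos: [0.6335, -0.1876, 0.0819]
tcp_rot: [[-0.014, 1.0, 0.003], [1.0, 0.014, -0.001], [-0.001, 0.003, -1.0]]
contact_force: [-2.3, 1.3, 13.8]
width: 0.001
finger_force: 6.4
```

```bash
python3 drive.py '0 0 0 0.004 0; 0 0 0 0.008 0; 0 0 0 0.012 0; 0 0 0 0.012 0'; python3 drive.py '0 0 0 0.004 0; 0 0 0 0.004 0; 0 0 0 0.004 0'; python3 drive.py '0 0 0 -0.02 0; 0 0 0 -0.04 0; 0 0 0 -0.10 0; 0 0 0 -0.14 0; 0 0 0 -0.14 0'
```

```text
t: 5.15
tcp_pos: [0.6337, -0.1872, 0.0703]
tcp_rot: [[-0.014, 1.0, 0.003], [1.0, 0.014, -0.0], [-0.0, 0.003, -1.0]]
contact_force: [-3.1, 2.5, 15.7]
width: 0.007
finger_force: 7.2
t: 5.52
tcp_pos: [0.6338, -0.1869, 0.0666]
tcp_rot: [[-0.014, 1.0, 0.003], [1.0, 0.014, -0.0], [-0.0, 0.003, -1.0]]
contact_force: [-4.5, 3.8, 15.8]
width: 0.006
finger_force: 7.4
t: 6.15
tcp_pos: [0.6344, -0.188, 0.2078]
tcp_rot: [[-0.014, 1.0, 0.007], [1.0, 0.014, -0.003], [-0.003, 0.007, -1.0]]
contact_force: [-0.1, 0.7, -0.5]
width: 0.006
finger_force: 0.0
```

```bash
python3 drive.py '0.5 0.2 -0.02 0 -0.9; 0.5 0.2 -0.02 0 -0.9; 0.5 0.2 -0.02 0 -0.9; 0.5 0.2 -0.02 0 -0.9; 0.5 0.43 -0.043 0 -1.805; 0.5 0.43 -0.043 0 -1.805; 0.5 0.43 -0.043 0 -1.805; 0.5 0.43 -0.043 0 -1.805; 0.5 0.43 -0.043 0 -1.805; 0.5 0.43 -0.043 0 -1.805; 0.5 0.43 -0.043 0 -1.805; 0.5 0.43 -0.043 0 -1.805'
python3 - <<'E'
from h import *
o=r.observe();print(o['t'],o['tcp_pos'],o['tcp_rot'][:,0],o['joint_pos'])
f=r.grab_frame("top"); cv2.imwrite("pics/top1.png",f[:,:,::-1])
f=r.grab_frame("scene"); cv2.imwrite("pics/scene1.png",f[:,:,::-1])
E
```

```text
t: 7.65
tcp_pos: [0.5835, 0.2417, 0.2031]
tcp_rot: [[-0.97, -0.243, -0.001], [-0.243, 0.97, -0.0], [0.001, 0.0, -1.0]]
contact_force: [0.7, -0.5, 0.5]
width: 0.502
finger_force: 0.0
7.65 [0.5835 0.2417 0.2031] [-0.97   -0.2432  0.0014] [ 0.2714  0.5582  1.2405  0.0001  1.3443 -1.545 ]
```

View pics/top1.png

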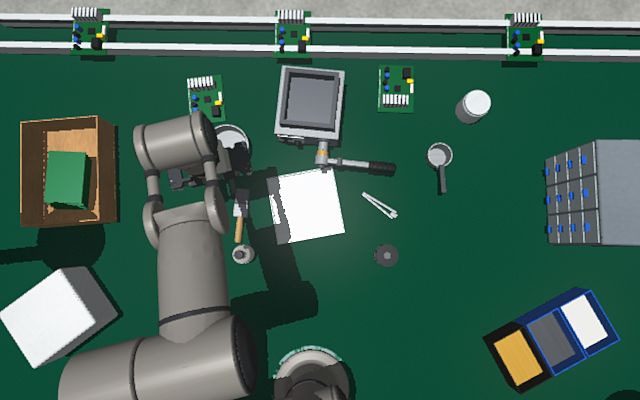

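Top view: the arm is over the left side. The part of pan130's rim I can see at (232,140) is where it was, and the wrench lies level and straight at (360,165). I descend and grip.

```bash
python3 drive.py '0.5 0 0 0.05 0; 0.5 0 0 0.10 0; 0.5 0 0 0.13 0; 0.5 0 0 0.15 0; 0.5 0 0 0.16 0; 0.5 0 0 0.16 0; 0 0 0 0.16 0; 0 0 0 0.16 0; 0 0 0 0.16 0; 0 0 0 0.16 0; 0 0 0 0.16 0; 0 0 0 0.16 0';  python3 drive.py '0 0 0 -0.02 0; 0 0 0 -0.04 0; 0 0 0 -0.06 0; 0 0 0 -0.08 0; 0 0 0 -0.1 0; 0 0 0 -0.1 0'
python3 - <<'E'
from h import *
o=r.observe();print(o['t'],o['tcp_pos'],o['tcp_rot'][:,0],o['contact_force'],o['moment'])
f=r.grab_frame("scene"); cv2.imwrite("pics/c4.png",cv2.resize(f[130:380,280:580][:,:,::-1],(720,600)))
E
```

```text
t: 9.25
tcp_pos: [0.584, 0.2418, 0.0444]
tcp_rot: [[-0.969, -0.246, 0.001], [-0.246, 0.969, -0.0], [-0.001, -0.0, -1.0]]
contact_force: [0.6, -1.6, 4.8]
width: 0.146
finger_force: 29.9
t: 10.0
tcp_pos: [0.584, 0.2423, 0.1446]
tcp_rot: [[-0.969, -0.246, 0.001], [-0.246, 0.969, 0.001], [-0.001, 0.0, -1.0]]
contact_force: [0.8, 0.8, -3.3]
width: 0.15
finger_force: 30.0
10.0 [0.584  0.2423 0.1446] [-0.9693 -0.246  -0.0015] [ 0.7952  0.8221 -3.3378] [0.0016 0.3564 0.0274]
```

View pics/c4.png

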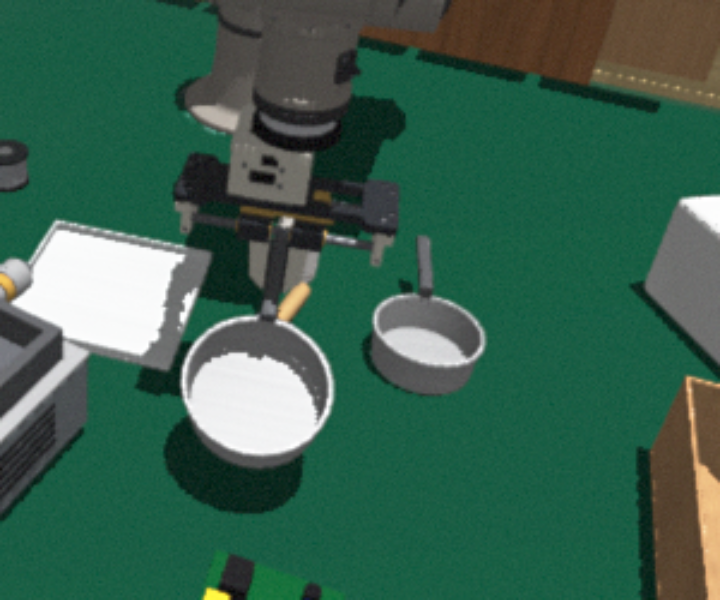

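```bash
python3 drive.py '0 0.028 -0.02 0 0.03; 0 0.057 -0.04 0 0.06; 0 0.086 -0.06 0 0.09; 0 0.114 -0.08 0 0.125; 0 0.143 -0.1 0 0.156; 0 0.171 -0.12 0 0.187; 0 0.2 -0.14 0 0.218; 0 0.228 -0.159 0 0.249; 0 0.228 -0.159 0 0.249; 0 0.228 -0.159 0 0.249; 0 0.228 -0.159 0 0.249'
python3 - <<'E'
from h import *
o=r.observe();print(o['t'],o['tcp_pos'],o['tcp_rot'][:,0])
for n in("scene","top"):
  f=r.grab_frame(n); cv2.imwrite(f"pics/{n}2.png",f[:,:,::-1])
E
```

```text
t: 11.42
tcp_pos: [0.4023, 0.0323, 0.1437]
tcp_rot: [[-1.0, -0.0, -0.0], [-0.0, 1.0, 0.0], [0.0, 0.0, -1.0]]
contact_force: [0.6, -1.8, -2.9]
width: 0.148
finger_force: 30.0
11.425 [0.4023 0.0323 0.1437] [-1.     -0.0001  0.    ]
```

View pics/scene2.png

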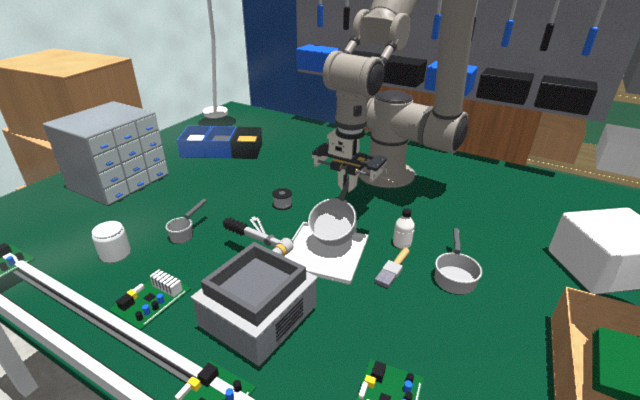

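Scene view: pan130 hangs over the tray at (332,222), tilted with its far edge low because the handle has slipped in pitch. Lowering it onto the tray floor will level it again.

```bash
python3 drive.py '0 0 0 0.015 0; 0 0 0 0.03 0; 0 0 0 0.04 0; 0 0 0 0.05 0; 0 0 0 0.058 0; 0 0 0 0.066 0; 0 0 0 0.074 0; 0 0 0 0.08 0; 0 0 0 0.086 0; 0 0 0 0.092 0; 0 0 0 0.096 0; 0 0 0 0.096 0'; python3 drive.py '0.5 0 0 0 0;0.5 0 0 0 0;0.5 0 0 0 0;0.5 0 0 -0.03 0;0.5 0 0 -0.06 0;0.5 0 0 -0.1 0;0.5 0 0 -0.14 0;0.5 0 0 -0.16 0'
python3 - <<'E'
from h import *
for n in("scene","top"):
  f=r.grab_frame(n); cv2.imwrite(f"pics/{n}3.png",f[:,:,::-1])
g=cv2.imread("pics/scene3.png")[150:300,200:350]; g2=cv2.imread("pics/top3.png")[120:270,220:420]
cv2.imwrite("pics/c5.png",np.hstack([cv2.resize(g,(340,340)),cv2.resize(g2,(453,340))]))
E
```

```text
t: 13.02
tcp_pos: [0.402, 0.0318, 0.048]
tcp_rot: [[-1.0, 0.001, 0.0], [0.001, 1.0, 0.0], [-0.0, 0.0, -1.0]]
contact_force: [-3.3, 0.7, 0.7]
width: 0.149
finger_force: 30.0
t: 14.02
tcp_pos: [0.4026, 0.0317, 0.2101]
tcp_rot: [[-1.0, 0.001, 0.004], [0.001, 1.0, -0.0], [-0.004, -0.0, -1.0]]
contact_force: [0.1, 0.3, -0.7]
width: 0.498
finger_force: 0.0
```

View pics/c5.png

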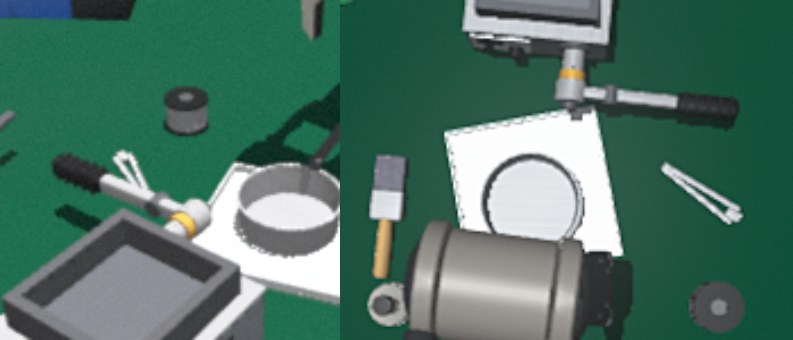

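Both views show pan130 standing flat in the tray, its rim near (555,195) in the right crop. The wrench is straight. Next is pan110, which I measure again, along with the nest and the wrench.

Run:
```python
from h import *
f=cv2.imread("pics/top3.png")[:,:,::-1].copy()
pan(f,(160,200,212,277)); pan(f,(422,138,458,205))
print(proj("scene",[[.633,-.190,.076],[.633,-.190,.096]]),proj("top",[.633,-.19,.076]))
```

```text
pan c [0.4512 0.3745] R 0.0556 n 55 handle ang -2.832 r range 0.068 0.135
pan c [ 0.6768 -0.3599] R 0.0365 n 38 handle ang -3.099 r range 0.052 0.113
[[233.8708 226.2329]
 [233.1078 220.1749]] [[382.6593 166.2788]]
```

```bash
python3 drive.py '0.5 0.047 0.312 0 -0.31;0.5 0.047 0.312 0 -0.31;0.5 0.047 0.312 0 -0.31;0.5 0.047 0.312 0 -0.31;0.5 0.047 0.312 0 -0.31;0.5 0.047 0.312 0 -0.31;0.5 0.047 0.312 0 -0.31;0.5 0.047 0.312 0 -0.31;0.5 0.047 0.312 0 -0.31;0.5 0.047 0.312 0 -0.31'
python3 - <<'E'
from h import *
o=r.observe();print(o['t'],o['tcp_pos'],o['tcp_rot'][:,0],o['joint_pos'])
f=r.grab_frame("top"); cv2.imwrite("pics/top4.png",f[:,:,::-1])
# nest: pan130 rim from inside of tray: dark rim/wall pixels
m=((f.min(2)<190)*255).astype(np.uint8); t=np.zeros_like(m); t[175:250,268:345]=m[175:250,268:345]
cv2.imwrite("pics/c6.png",cv2.resize(f[150:270,240:400][:,:,::-1],(800,600),interpolation=2))
E
```

```text
t: 15.38
tcp_pos: [0.3555, 0.3431, 0.2082]
tcp_rot: [[-0.953, -0.303, 0.0], [-0.303, 0.953, 0.0], [-0.0, 0.0, -1.0]]
contact_force: [-0.2, 0.5, 0.1]
width: 0.502
finger_force: 0.0
15.375 [0.3555 0.3431 0.2082] [-0.953  -0.3029 -0.0004] [ 0.6125  0.3019  1.6368  0.      1.2024 -1.266 ]
```

View pics/c6.png

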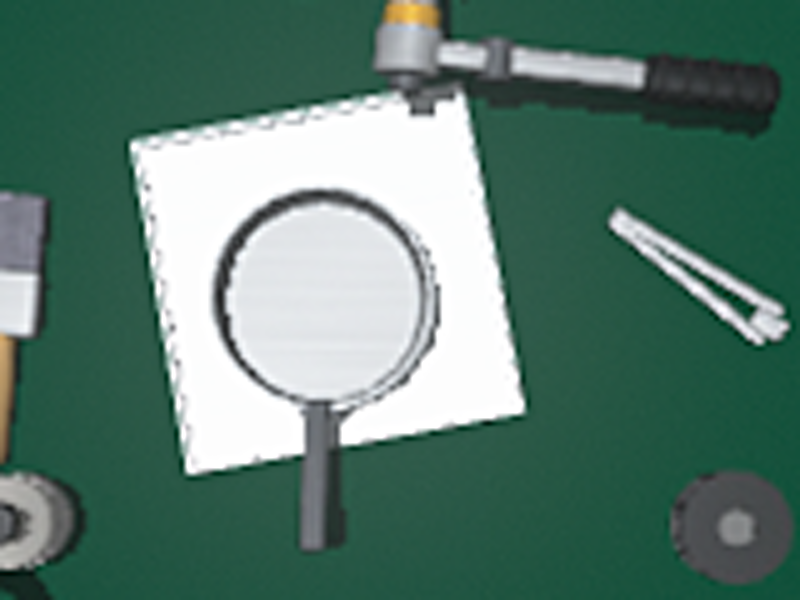

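Crop: pan130's rim has its left edge at 213 and its top at 189, so the centre is about (326,302), full px (305.2,210.4). The handle points straight towards the robot, from 405 to 548 on column 321.

```bash
python3 - <<'E'
from h import *
c=cast("top",[305.2,210.4],.048)[0]; e=cast("top",[240+321/5,150+548/5],.068)[0]
print(c,e,np.linalg.norm((e-c)[:2]),np.arctan2(*(e-c)[1::-1]))
print(cast("top",[[240+213/5,150+302/5],[240+326/5,150+189/5]],.048))
E
python3 drive.py '0.5 0 0 0.05 0; 0.5 0 0 0.10 0; 0.5 0 0 0.13 0; 0.5 0 0 0.15 0; 0.5 0 0 0.164 0; 0.5 0 0 0.164 0; 0 0 0 0.164 0; 0 0 0 0.164 0; 0 0 0 0.164 0; 0 0 0 0.164 0; 0 0 0 0.164 0; 0 0 0 0.164 0';  python3 drive.py '0 0 0 -0.02 0; 0 0 0 -0.04 0; 0 0 0 -0.06 0; 0 0 0 -0.08 0; 0 0 0 -0.1 0; 0 0 0 -0.11 0; 0 0 0 -0.11 0'
```

```text
[0.5052 0.0284 0.048 ] [0.3657 0.027  0.068 ] 0.13950086890431485 -3.1319837067371035
[[0.5039 0.0936 0.048 ]
 [0.5709 0.0299 0.048 ]]
t: 16.92
tcp_pos: [0.3551, 0.3439, 0.0443]
tcp_rot: [[-0.953, -0.304, 0.0], [-0.304, 0.953, 0.0], [-0.0, 0.0, -1.0]]
contact_force: [-0.5, -0.5, 4.8]
width: 0.148
finger_force: 30.0
t: 17.8
tcp_pos: [0.355, 0.3439, 0.154]
tcp_rot: [[-0.953, -0.304, 0.0], [-0.304, 0.953, 0.0], [-0.0, 0.0, -1.0]]
contact_force: [0.1, 0.7, -2.5]
width: 0.147
finger_force: 30.0
```

Run:
```python
from h import *
f=r.grab_frame("scene"); cv2.imwrite("pics/s5.png",f[:,:,::-1]); print(proj("scene",[[.45,.3745,.155]]))
cv2.imwrite("pics/c7.png",cv2.resize(f[130:310,360:540][:,:,::-1],(600,600),interpolation=2))
```

```text
[[468.1078 231.9719]]
```

View pics/c7.png

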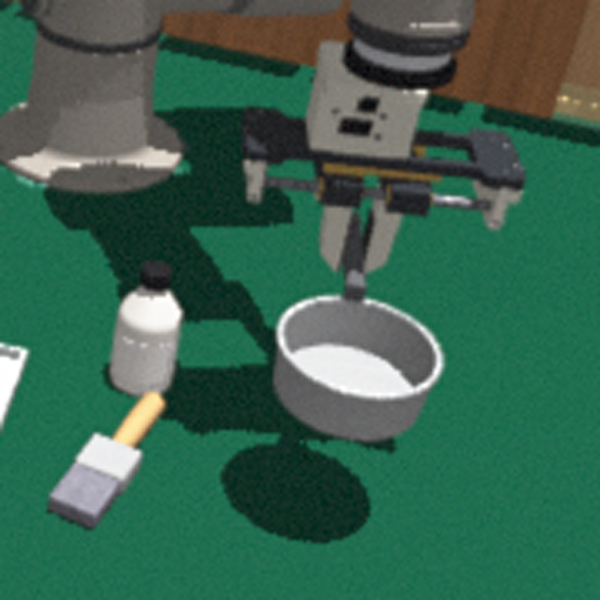

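Crop: pan110 hangs almost level in the gripper, rim at (357,350). I carry it slowly so it does not swing.

```bash
python3 drive.py '0 0 -0.005 -0.005 0.03; 0 -0.001 -0.012 -0.012 0.08; 0 -0.003 -0.022 -0.02 0.14; 0 -0.004 -0.033 -0.03 0.2; 0 -0.005 -0.045 -0.03 0.26; 0 -0.007 -0.057 -0.03 0.32; 0 -0.008 -0.069 -0.03 0.38; 0 -0.009 -0.081 -0.03 0.44; 0 -0.010 -0.093 -0.03 0.5; 0 -0.012 -0.105 -0.03 0.56; 0 -0.013 -0.117 -0.03 0.62; 0 -0.014 -0.125 -0.03 0.68'
python3 - <<'E'
from h import *
o=r.observe();print(o['t'],o['tcp_pos'],o['tcp_rot'][:,0])
R=o['tcp_rot'];print(R.T@(np.array([.456,.117,.184])-o['tcp_pos']),"turn",-(2.1-np.arctan2(R[1,0],R[0,0])))
E
```

```text
t: 19.35
tcp_pos: [0.4068, 0.2282, 0.184]
tcp_rot: [[-0.93, 0.366, 0.0], [0.366, 0.93, 0.0], [-0.0, 0.0, -1.0]]
contact_force: [0.0, -0.1, -2.9]
width: 0.15
finger_force: 30.0
19.35 [0.4068 0.2282 0.184 ] [-0.9304  0.3665 -0.    ]
[-0.0865 -0.0854 -0.    ] turn 0.6663995751362068
```

```bash
python3 drive.py '0 -0.008 -0.008 0 0.06; 0 -0.016 -0.016 0 0.12; 0 -0.025 -0.025 0 0.19; 0 -0.034 -0.033 0 0.26; 0 -0.043 -0.042 0 0.33; 0 -0.052 -0.051 0 0.4; 0 -0.061 -0.06 0 0.47; 0 -0.07 -0.069 0 0.54; 0 -0.077 -0.076 0 0.6; 0 -0.083 -0.082 0 0.64; 0 -0.086 -0.085 0 0.666; 0 -0.0865 -0.0855 0 0.666'
python3 - <<'E'
from h import *
o=r.observe();print(o['t'],o['tcp_pos'],o['tcp_rot'][:,0])
a=r.grab_frame("scene");b=r.grab_frame("top")
cv2.imwrite("pics/c8.png",np.hstack([cv2.resize(a[150:290,250:400][:,:,::-1],(420,392),interpolation=2),cv2.resize(b[140:280,240:375][:,:,::-1],(378,392),interpolation=2)]))
cv2.imwrite("pics/s6.png",a[:,:,::-1])
E
```

```text
t: 20.85
tcp_pos: [0.4561, 0.1178, 0.184]
tcp_rot: [[-0.508, 0.861, 0.0], [0.861, 0.508, 0.0], [0.0, 0.0, -1.0]]
contact_force: [-0.1, -0.8, -2.7]
width: 0.149
finger_force: 30.0
20.85 [0.4561 0.1178 0.184 ] [-0.5085  0.8611  0.0002]
```

View pics/c8.png

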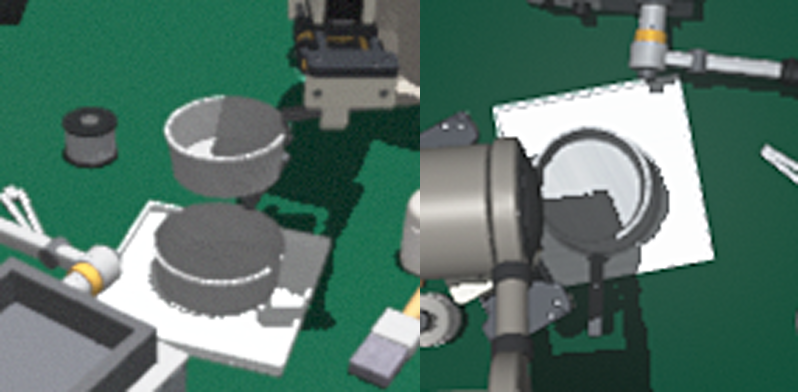

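```bash
python3 - <<'E'
from h import *
o=r.observe();R=o['tcp_rot'];t=o['tcp_pos']; x=R[:,0].copy();x[2]=0; y=R[:,1]; g=t+[0,0,.016]
a=np.linspace(0,2*np.pi,72,endpoint=False)
for th in np.radians([0,4,8,12,16]):
    u=x*np.cos(th)+np.array([0,0,1])*np.sin(th); w=-x*np.sin(th)+np.array([0,0,1])*np.cos(th)
    P=lambda rad,h:np.array([g-.1009*u+(h-.06)*w+rad*(np.cos(q)*u+np.sin(q)*y) for q in a])
    s=proj("scene",P(.055,.045)); b=proj("scene",P(.051,0)); tp=proj("top",P(.055,.045))
    print(round(np.degrees(th)),"rim L",s[s[:,0].argmin()],"R",s[s[:,0].argmax()],"T",s[:,1].min(),"B",s[:,1].max(),"base bottom",b[b[:,1].argmax()],"top R",tp[:,0].max(),"T",tp[:,1].min(),"B",tp[:,1].max(), "base c",(g-.1009*u-.06*w)[:2])
E
python3 -c "
import cv2
f=cv2.imread('pics/s6.png'); cv2.imwrite('pics/c9.png',cv2.resize(f[175:265,300:370],(560,600*90//75),interpolation=2)[:600])"
```

```text
0 rim L [307.3249 192.9107] R [350.2817 194.0487] T 182.40109480744675 B 204.59002852507467 base bottom [329.002 218.778] top R 323.4124007862402 T 184.01947706001684 B 226.82750551247432 base c [0.5074 0.0313]
4 rim L [307.8947 196.5197] R [350.6669 195.1134] T 184.61093778037096 B 207.05060981916674 base bottom [328.9262 221.0787] top R 322.92929659096404 T 184.7609090147281 B 227.14464962071617 base c [0.5051 0.0351]
8 rim L [308.7486 200.048 ] R [351.138  196.1454] T 186.62990241410026 B 209.58581265282723 base bottom [329.0671 223.3655] top R 322.21573169146956 T 185.5999575763251 B 227.5248722657819 base c [0.5026 0.0393]
12 rim L [309.878  203.4804] R [351.6923 197.1399] T 188.45848802195277 B 212.1711913912513 base bottom [329.4503 225.619 ] top R 321.28102626764513 T 186.5306826947178 B 227.9656180093939 base c [0.4999 0.0439]
16 rim L [311.2732 206.803 ] R [352.3269 198.0926] T 190.12061508898293 B 214.7786191154608 base bottom [330.0982 227.8168] top R 320.1349171587457 T 187.5214611303907 B 228.46414684127777 base c [0.497  0.0488]
```

View pics/c9.png

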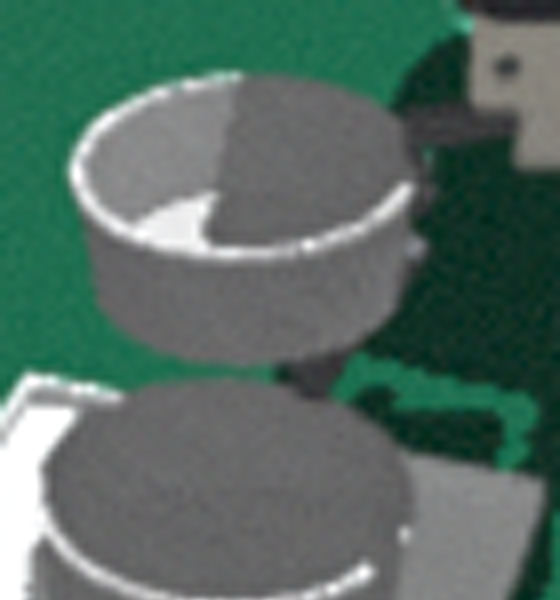

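Crop: pan110 is tilted only about 4° over pan130, with its rim left edge at (308.8,196.3) and base bottom at row 220. The base is about 5 mm off centre, inside the 11 mm entry clearance, so I lower it.

```bash
python3 drive.py '0 -0.003 0 0.01 0; 0 -0.003 0 0.022 0; 0 -0.003 0 0.036 0; 0 -0.003 0 0.05 0; 0 -0.003 0 0.062 0; 0 -0.003 0 0.074 0; 0 -0.003 0 0.084 0; 0 -0.003 0 0.092 0; 0 -0.003 0 0.1 0; 0 -0.003 0 0.108 0; 0 -0.003 0 0.114 0; 0 -0.003 0 0.12 0'; python3 drive.py '0 0 0 0.005 0; 0 0 0 0.010 0; 0 0 0 0.0135 0; 0 0 0 0.0135 0; 0 0 0 0.0135 0'
```

```text
t: 22.45
tcp_pos: [0.4577, 0.1154, 0.0637]
tcp_rot: [[-0.509, 0.861, 0.0], [0.861, 0.509, 0.0], [-0.0, 0.0, -1.0]]
contact_force: [0.5, 0.0, -2.3]
width: 0.148
finger_force: 30.0
t: 23.08
tcp_pos: [0.4577, 0.1155, 0.0507]
tcp_rot: [[-0.509, 0.861, 0.0], [0.861, 0.509, 0.0], [-0.0, 0.0, -1.0]]
contact_force: [-1.0, 2.5, 1.6]
width: 0.148
finger_force: 30.0
```

Release, rise, and head towards pan70, then look.

```bash
python3 drive.py '0.5 0 0 0 0;0.5 0 0 0 0;0.5 0 0 0 0;0.5 0 0 -0.03 0;0.5 0 0 -0.06 0;0.5 0 0 -0.1 0;0.5 0 0 -0.14 0;0.5 0 0 -0.16 0;0.5 0 0 -0.16 0'
python3 - <<'E'
from h import *
o=r.observe();R=o['tcp_rot'];print(o['tcp_pos'],o['joint_pos'])
c=np.array([.6768,-.3599]);a=-3.099
t=np.r_[c+.08*np.array([np.cos(a),np.sin(a)]),o['tcp_pos'][2]];print("target",t,"d",R.T@(t-o['tcp_pos']),"turn",-(a+np.pi-np.arctan2(R[1,0],R[0,0])))
E
```

```text
t: 24.2
tcp_pos: [0.4584, 0.1154, 0.2117]
tcp_rot: [[-0.509, 0.861, 0.003], [0.861, 0.509, 0.0], [-0.002, 0.003, -1.0]]
contact_force: [0.1, 0.5, -1.5]
width: 0.502
finger_force: 0.0
[0.4584 0.1154 0.2117] [ 0.0843  0.2583  1.6882 -0.      1.1917 -0.4496]
target [ 0.5969 -0.3633  0.2117] d [-0.4825 -0.1244  0.0004] turn 2.062115351308199
```

```bash
python3 drive.py '0.5 -0.24 -0.06 0 1; 0.5 -0.24 -0.06 0 1; 0.5 -0.24 -0.06 0 1; 0.5 -0.24 -0.06 0 1; 0.5 -0.4825 -0.1244 0 2.062; 0.5 -0.4825 -0.1244 0 2.062; 0.5 -0.4825 -0.1244 0 2.062; 0.5 -0.4825 -0.1244 0 2.062; 0.5 -0.4825 -0.1244 0 2.062; 0.5 -0.4825 -0.1244 0 2.062; 0.5 -0.4825 -0.1244 0 2.062; 0.5 -0.4825 -0.1244 0 2.062'; python3 drive.py '0.5 0 0 0 0; 0.5 0 0 0 0'
python3 - <<'E'
from h import *
o=r.observe();R=o['tcp_rot'];print(o['tcp_pos'],R[:,0],o['joint_pos'])
f=r.grab_frame("top"); cv2.imwrite("pics/top7.png",f[:,:,::-1])
cv2.imwrite("pics/c10.png",cv2.resize(f[130:280,230:480][:,:,::-1],(800,480),interpolation=2))
E
```

```text
t: 25.7
tcp_pos: [0.5956, -0.3631, 0.2084]
tcp_rot: [[0.999, 0.044, -0.002], [0.044, -0.999, 0.002], [-0.002, -0.002, -1.0]]
contact_force: [-0.3, -0.2, 0.4]
width: 0.498
finger_force: 0.0
t: 25.95
tcp_pos: [0.596, -0.3631, 0.2101]
tcp_rot: [[0.999, 0.045, -0.0], [0.045, -0.999, 0.0], [-0.0, -0.0, -1.0]]
contact_force: [0.0, -0.3, -0.1]
width: 0.5
finger_force: 0.0
[ 0.596  -0.3631  0.2101] [ 0.999   0.0449 -0.0003] [-0.6569  0.6875  0.988   0.0001  1.4666  0.8689]
```

View pics/c10.png

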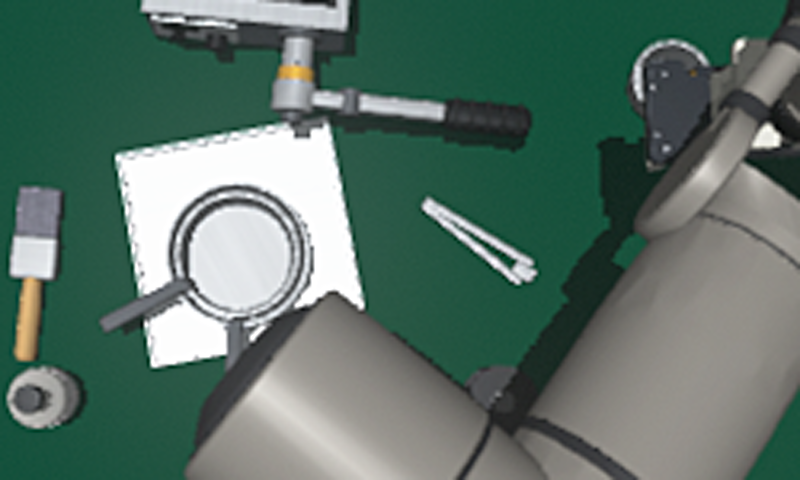

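Crop: pan110 sits concentrically inside pan130, rims centred near (241,254), handle pointing left. Pan70's rim at (668,78) is still in its place under the gripper.

```bash
python3 drive.py '0.5 0 0 0.05 0; 0.5 0 0 0.10 0; 0.5 0 0 0.13 0; 0.5 0 0 0.15 0; 0.5 0 0 0.166 0; 0.5 0 0 0.166 0; 0 0 0 0.166 0; 0 0 0 0.166 0; 0 0 0 0.166 0; 0 0 0 0.166 0; 0 0 0 0.166 0; 0 0 0 0.166 0';  python3 drive.py '0 0 0 -0.02 0; 0 0 0 -0.04 0; 0 0 0 -0.06 0; 0 0 0 -0.08 0; 0 0 0 -0.1 0; 0 0 0 -0.12 0; 0 0 0 -0.13 0;0 0 0 -0.14 0; 0 0 0 -0.14 0'
python3 - <<'E'
from h import *
print(cast("top",[230+241/3.2,130+254/3.2],.051))
o=r.observe();R=o['tcp_rot']
c=np.array([.508,.029]);a=-2.1
t=np.r_[c+.08*np.array([np.cos(a),np.sin(a)]),o['tcp_pos'][2]];print("target",t,"d",R.T@(t-o['tcp_pos']),"turn",-(a+np.pi-np.arctan2(R[1,0],R[0,0])))
E
```

```text
t: 27.5
tcp_pos: [0.5961, -0.3633, 0.0448]
tcp_rot: [[0.999, 0.043, 0.0], [0.043, -0.999, -0.0], [0.0, 0.0, -1.0]]
contact_force: [-2.1, -0.1, 2.5]
width: 0.151
finger_force: 29.9
t: 28.62
tcp_pos: [0.5963, -0.3634, 0.1851]
tcp_rot: [[0.999, 0.043, 0.001], [0.043, -0.999, -0.001], [0.001, 0.001, -1.0]]
contact_force: [-0.5, 0.1, -0.3]
width: 0.151
finger_force: 29.9
[[0.5079 0.028  0.051 ]]
target [ 0.4676 -0.0401  0.1851] d [-0.1147 -0.3285 -0.0003] turn -0.9988315053528375
```

```bash
python3 drive.py '0 -0.002 -0.005 0 -0.02; 0 -0.005 -0.014 0 -0.05; 0 -0.01 -0.026 0 -0.09; 0 -0.014 -0.04 0 -0.13; 0 -0.019 -0.055 0 -0.18; 0 -0.024 -0.07 0 -0.22; 0 -0.03 -0.086 0 -0.27; 0 -0.035 -0.102 0 -0.32; 0 -0.041 -0.118 0 -0.37; 0 -0.046 -0.134 0 -0.42; 0 -0.052 -0.15 0 -0.47; 0 -0.057 -0.164 0 -0.5';  python3 - <<'E'
from h import *
o=r.observe();R=o['tcp_rot'];print(o['tcp_pos'])
t=np.array([.4676,-.0401,.1851]);print("d",R.T@(t-o['tcp_pos']),"turn",-(-2.1+np.pi-np.arctan2(R[1,0],R[0,0])))
E
```

```text
t: 30.12
tcp_pos: [0.5317, -0.2007, 0.1845]
tcp_rot: [[0.855, 0.519, -0.0], [0.519, -0.855, 0.0], [0.0, -0.0, -1.0]]
contact_force: [0.0, 0.3, -1.1]
width: 0.148
finger_force: 29.9
[ 0.5317 -0.2007  0.1845]
d [ 0.0285 -0.1705 -0.0006] turn -0.49638779214789286
```

```bash
python3 drive.py '0 0.002 -0.015 0 -0.04; 0 0.005 -0.031 0 -0.09; 0 0.008 -0.047 0 -0.14; 0 0.011 -0.063 0 -0.18; 0 0.013 -0.079 0 -0.23; 0 0.016 -0.095 0 -0.28; 0 0.019 -0.111 0 -0.32; 0 0.021 -0.127 0 -0.37; 0 0.024 -0.143 0 -0.42; 0 0.027 -0.157 0 -0.46; 0 0.028 -0.166 0 -0.49; 0 0.0285 -0.1705 0 -0.496';  python3 drive.py '0 0 0 0 0; 0 0 0 0 0'
python3 - <<'E'
from h import *
o=r.observe();R=o['tcp_rot'];t=o['tcp_pos'];print(t,R[:,0])
a=r.grab_frame("scene");b=r.grab_frame("top")
cv2.imwrite("pics/c11.png",np.hstack([cv2.resize(a[160:270,275:375][:,:,::-1],(500,550),interpolation=2),cv2.resize(b[170:250,265:308][:,:,::-1],(296,550),interpolation=2)]))
x=-R[:,0].copy();x[2]=0; y=R[:,1]; g=t+[0,0,.0152]; q=np.linspace(0,2*np.pi,72,endpoint=False)
for th in np.radians([0,4,8,12,16]):
    u=x*np.cos(th)+np.array([0,0,1])*np.sin(th); w=-x*np.sin(th)+np.array([0,0,1])*np.cos(th)
    P=lambda rad,h:np.array([g-.0805*u+(h-.06)*w+rad*(np.cos(v)*u+np.sin(v)*y) for v in q])
    s=(proj("scene",P(.035,.045))-[275,160])*5; bb=(proj("scene",P(.031,0))-[275,160])*5
    print(round(np.degrees(th)),"rim L",s[s[:,0].argmin()],"R",s[s[:,0].argmax()],"T",s[:,1].min(),"B",s[:,1].max(),"base bottom",bb[bb[:,1].argmax()],"base c",(g-.0805*u-.06*w)[:2])
E
```

```text
t: 31.62
tcp_pos: [0.4683, -0.0407, 0.1845]
tcp_rot: [[0.506, 0.862, 0.0], [0.862, -0.506, -0.0], [-0.0, 0.0, -1.0]]
contact_force: [0.3, 0.0, -0.8]
width: 0.145
finger_force: 29.9
t: 31.88
tcp_pos: [0.4687, -0.0414, 0.1845]
tcp_rot: [[0.508, 0.862, 0.0], [0.862, -0.508, -0.0], [0.0, 0.0, -1.0]]
contact_force: [0.1, -0.4, -0.8]
width: 0.145
finger_force: 29.9
[ 0.4687 -0.0414  0.1845] [0.5077 0.8615 0.    ]
0 rim L [192.9397 164.6425] R [329.4825 166.5921] T 131.36913611576304 B 201.88755302671765 base bottom [259.7783 272.2344] base c [0.5095 0.0279]
4 rim L [191.7726 170.8478] R [327.6072 176.7697] T 135.95482553886583 B 213.78761079731632 base bottom [260.3089 279.8656] base c [0.5073 0.0241]
8 rim L [190.3319 176.5911] R [325.2725 186.2619] T 140.13307782338714 B 224.9237259686521 base bottom [255.1469 286.4346] base c [0.5049 0.0201]
12 rim L [188.6278 181.8463] R [322.4979 195.0247] T 143.85519460767313 B 235.2245945122499 base bottom [254.6985 291.8831] base c [0.5023 0.0157]
16 rim L [186.672  186.5908] R [319.3052 203.0204] T 147.14325959788283 B 244.68435855453933 base bottom [248.7614 296.285 ] base c [0.4995 0.011 ]
```

View pics/c11.png

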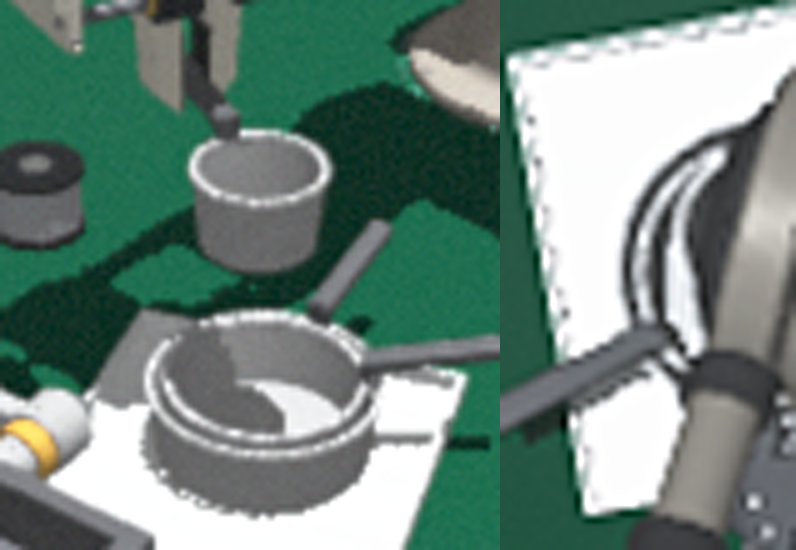

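Left crop: pan70 hangs level over the nest (rim 188–331), with its base on the nest centre. Pan110 sits flat in pan130. I lower it.

```bash
python3 drive.py '0 0 0 0.01 0; 0 0 0 0.022 0; 0 0 0 0.036 0; 0 0 0 0.05 0; 0 0 0 0.062 0; 0 0 0 0.074 0; 0 0 0 0.084 0; 0 0 0 0.092 0; 0 0 0 0.1 0; 0 0 0 0.108 0; 0 0 0 0.114 0; 0 0 0 0.12 0'; python3 drive.py '0 0 0 0.005 0; 0 0 0 0.009 0; 0 0 0 0.0105 0; 0 0 0 0.0105 0; 0 0 0 0.0105 0'; python3 drive.py '0.5 0 0 0 0;0.5 0 0 0 0;0.5 0 0 0 0;0.5 0 0 -0.03 0;0.5 0 0 -0.06 0;0.5 0 0 -0.1 0;0.5 0 0 -0.14 0;0.5 0 0 -0.16 0;0.5 0.0 0.06 -0.16 0;0.5 0 0.12 -0.16 0;0.5 0 0.18 -0.16 0;0.5 0 0.24 -0.16 0'; python3 drive.py '0.5 0 0.05 0 0;0.5 0 0.05 0 0;0.5 0 0.05 0 0'
python3 - <<'E'
from h import *
o=r.observe();print(o['tcp_pos'],o['contact_force'])
a=r.grab_frame("scene");b=r.grab_frame("top")
cv2.imwrite("pics/s9.png",a[:,:,::-1])
cv2.imwrite("pics/c12.png",np.hstack([cv2.resize(a[170:290,215:375][:,:,::-1],(427,320),interpolation=2),cv2.resize(b[140:260,265:405][:,:,::-1],(373,320),interpolation=2)]))
E
```

```text
t: 33.48
tcp_pos: [0.4686, -0.0411, 0.0642]
tcp_rot: [[0.507, 0.862, 0.0], [0.862, -0.507, 0.0], [0.0, 0.0, -1.0]]
contact_force: [-0.1, -0.6, -0.7]
width: 0.15
finger_force: 29.9
t: 34.1
tcp_pos: [0.4685, -0.0411, 0.0541]
tcp_rot: [[0.507, 0.862, 0.0], [0.862, -0.507, 0.0], [0.0, 0.0, -1.0]]
contact_force: [-0.2, -0.2, 0.4]
width: 0.146
finger_force: 29.9
t: 35.6
tcp_pos: [0.6767, -0.1638, 0.2139]
tcp_rot: [[0.507, 0.862, 0.0], [0.862, -0.507, 0.0], [0.0, 0.0, -1.0]]
contact_force: [1.1, -1.0, 0.3]
width: 0.495
finger_force: 0.0
t: 35.98
tcp_pos: [0.7177, -0.1877, 0.2132]
tcp_rot: [[0.507, 0.862, -0.002], [0.862, -0.507, 0.001], [-0.0, -0.002, -1.0]]
contact_force: [-0.1, -0.2, 0.4]
width: 0.497
finger_force: 0.0
[ 0.7177 -0.1877  0.2132] [-0.0619 -0.1712  0.3733]
```

View pics/c12.png

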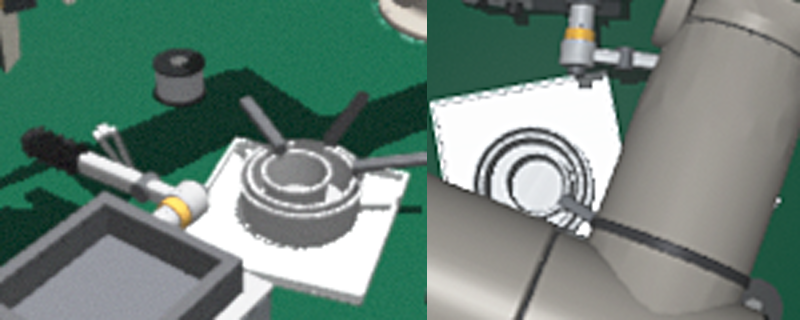

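Both views show pan70 inside pan110 inside pan130 on the tray, level, with the three handles fanned at (262,120), (345,120) and (390,160) in the left crop. The wrench grip is at px (235,226), which is where the seated, straight pose predicts (233.9,226.2). The arm is clear, so I hand in.

```bash
python3 -c "
from station import r
print(r.finish_job())"
```

```text
the job is handed in; nothing more can be done
None
```

The job is handed in; no score came back. The plug is seated with the wrench sprung straight again, pans 130, 110 and 70 (pan90 wasn't here today) stand nested in the drip tray with handles fanned out, and the bystanders I could see in the later pictures had not moved.

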